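# Firm up the rocking corner of the coating slab

## Robot

A 6-joint arm with a two-finger parallel gripper is mounted at the origin on a cart in front of the work surface, level with it; the furniture and walls round the work are solid. World frame = base frame: x ahead of the robot, y to its left, z up, the work surface at z = 0. Lengths are in mm, angles in rad, forces in N, time in s.
With the tool pointing down it reaches from about 350 to 975 mm from the base axis. Payload 7.1 kg.
Tool frame: the origin (TCP) lies midway between the tips of the shut fingers; the grasp point (between the pads) lies 19 mm behind it (ctrl.pinch_z is the distance from the TCP to the grasp point, in mm); z points along the fingers, y is the direction in which the jaws open and shut (so a half turn about z gives the same grasp; the last joint's range is limited). The gripper opens to 88 mm and grips with 3 to 60 N. Pads are 20 mm wide; open, the fingers measure 115 mm over their backs; the gripper's body (75 mm by 178 mm) begins 61 mm behind the grasp point.
Start: joints at [-0.019, 0.423, 1.63, -0, 1.089, -0.019], TCP at [624.984, 0.026, 222.675] pointing down, gripper open.
Joint ranges: [-3, 3], [-0.9, 2.11], [0.09, 2.58], [-1.31, 4.45], [0.11, 2.69], [-2.54, 2.54]. Speed limits (rad/s): [2.39, 2.39, 3.01, 3.14, 3.14, 3.14].

## Interface

Orientations are given as a rotation vector (axis times angle).
In Python, from workcell import ctrl gives the robot as it stands.
- The arm moves only by the tool jog_arm, never from a script. Its arguments are lists of equal length, an entry for each row: "xyz": the shift along the world's x, y, z in mm, a list of three; "yaw": the turn about the world's z in degrees. A call has 1 to 20 rows; each row shifts and turns the pose as measured when the row begins; what a row does not reach is not made up. A row lasts 1/12 s, in which the tool goes at most 41.7 mm and 7.16 degrees, less where a joint would pass 70% of its speed; a pose out of reach is approached as far as the arm can. A call with a gripper value outside its range is refused whole. "gripper" is the closure, from 0 (fully open) to 1 (shut), set as the call begins (left out, the last holds). The fingers move at their own pace and stop on an object; the grip force is fixed at half the most. Time passes only in rows, so rows that do not move let the fingers close. It gives the time, the measured TCP pose, the force and the opening at its end, in the units of the state.
- ctrl.get_obs(): the state, without advancing time (a new reading comes with each control period).
- ctrl.get_image(name): name is "scene" or "side" or "wrist"; returns a dict with "img" (400x640x3 uint8, blue, green, red), "K" (3x3 intrinsics, pixels), "R" (3x3) and "t" (3): a world point X has camera coordinates R X + t. Camera axes: x right, y down, z forward; pixel columns grow to the right and rows downward; lengths in mm; the calibration is good to about 2 mm. A picture is of the moment at which its call begins. There is no depth.
- ctrl.close_job(): hands the job in, once; it reports no verdict.
Trained networks look in a picture, given as the dict that the camera call returned (one of the last four; its "shot" number tells which), for a name from the list of things; names that differ only in an ending like _2 or _b are one class to them, and where a whole thing is asked for, a point or a joint stands for the part that bears it (a point fixed in the world has none). Each returns a list of dicts, best first, with "confidence" (0 to 1); they miss things now and then, are a little off and sometimes report something else, mostly with a low value. They report only what shows in the picture. A call takes as long as a camera call.
- ctrl.find_in(picture, thing): "centre" ([column, row] as shares, 0 to 1, of the picture: columns of its width, rows of its height, amid what is visible of it).
- ctrl.regions_of(picture, thing): "region" (400x640 bool, what is visible of it) and "centre" ([column, row] as shares, 0 to 1, of the picture: columns of its width, rows of its height, amid what is visible of it).
- ctrl.pinpoint(picture, thing): "centre" ([column, row] as shares, 0 to 1, of the picture: columns of its width, rows of its height: a listed point, or the origin of a listed thing).
The state is a dict: "t": time; "qpos": joint angles; "qvel": joint speeds; "joint_torque": joint torques, N m; "ee_pos": TCP position; "orientation": TCP orientation; "ft_force": force on the tool from outside, world axes, zero at the start; "moment": the same for the moment, N m; "width": finger opening in mm.
Only numpy, scipy, OpenCV 4.12 (cv2) and the standard library are available. Lean on these libraries where they do the work, as an engineer would, in place of code of your own. Each camera call takes 0.05 s, during which the arm holds its last target.

## Task

The marble coating slab rocks because one of the rubber pads under its corners has gone soft. Press its corners one after another with the fingertips to find the one that gives, push the red tab of that corner's flip shim down flat and leave the other three shims raised, then press firmly on that corner again to make sure that the shim now bears it. Grip and lift nothing, and leave the slab, the level on it and the things around it where they are.

Things in the scene. Friction and masses are not known exactly. Their poses are not given: they have to be found in the camera images.
- base: grey cast levelling base, fixed, 166 x 252 mm in plan, its rails 12 mm high; origin under its centre on the bench; its x axis points from front (the robot's side at yaw 0) to back, its y axis to the left
- slab: honed white marble coating slab, 160 x 200 x 20 mm, 1.6 kg, lying loose on four rubber pads, 43 mm above the bench; origin at the centre of its underside, axes as the base's; each pad (19 mm across) stands 46 mm in x and 78 mm in y from its centre
- slab_top (a point): centre of the slab's top face, 63 mm above the bench
- corner_fl (a point): point on the slab's top face to press for its front left corner, 20 mm in x and 15 mm in y in from the corner. At a sound pad it does not give; at the one soft pad it begins to sink at about 2 N, sinks 3 to 4 mm by about 4 N, then stops, and springs back when let go
- corner_fr (a point): point on the slab's top face to press for its front right corner, 20 mm in x and 15 mm in y in from the corner. At a sound pad it does not give; at the one soft pad it begins to sink at about 2 N, sinks 3 to 4 mm by about 4 N, then stops, and springs back when let go
- corner_bl (a point): point on the slab's top face to press for its back left corner, 20 mm in x and 15 mm in y in from the corner. At a sound pad it does not give; at the one soft pad it begins to sink at about 2 N, sinks 3 to 4 mm by about 4 N, then stops, and springs back when let go
- corner_br (a point): point on the slab's top face to press for its back right corner, 20 mm in x and 15 mm in y in from the corner. At a sound pad it does not give; at the one soft pad it begins to sink at about 2 N, sinks 3 to 4 mm by about 4 N, then stops, and springs back when let go
- shim_fl_tab (a point): top of the red tab (22 mm wide, 30 mm long) of the front left flip shim, where to press it; moves with it. It sticks out past the slab's left edge: raised, this point is about 20 mm outside that edge and 54 mm above the bench; flat, 36 mm outside and 22 mm above the bench
- shim_fr_tab (a point): top of the red tab (22 mm wide, 30 mm long) of the front right flip shim, where to press it; moves with it. It sticks out past the slab's right edge: raised, this point is about 20 mm outside that edge and 54 mm above the bench; flat, 36 mm outside and 22 mm above the bench
- shim_bl_tab (a point): top of the red tab (22 mm wide, 30 mm long) of the back left flip shim, where to press it; moves with it. It sticks out past the slab's left edge: raised, this point is about 20 mm outside that edge and 54 mm above the bench; flat, 36 mm outside and 22 mm above the bench
- shim_br_tab (a point): top of the red tab (22 mm wide, 30 mm long) of the back right flip shim, where to press it; moves with it. It sticks out past the slab's right edge: raised, this point is about 20 mm outside that edge and 54 mm above the bench; flat, 36 mm outside and 22 mm above the bench
- shim_fl (a joint): front left flip shim, a lever 62 mm long on a pin along the slab's x axis, 18 mm above the bench, 12 mm inside the slab's edges: 0 = tab raised 43 degrees, 0.75 = tab lying flat (its stop); turns against a friction of about 1 to 2 N at the tab and stays where it is left
- shim_fr (a joint): front right flip shim, a lever 62 mm long on a pin along the slab's x axis, 18 mm above the bench, 12 mm inside the slab's edges: 0 = tab raised 43 degrees, 0.75 = tab lying flat (its stop); turns against a friction of about 1 to 2 N at the tab and stays where it is left
- shim_bl (a joint): back left flip shim, a lever 62 mm long on a pin along the slab's x axis, 18 mm above the bench, 12 mm inside the slab's edges: 0 = tab raised 43 degrees, 0.75 = tab lying flat (its stop); turns against a friction of about 1 to 2 N at the tab and stays where it is left
- shim_br (a joint): back right flip shim, a lever 62 mm long on a pin along the slab's x axis, 18 mm above the bench, 12 mm inside the slab's edges: 0 = tab raised 43 degrees, 0.75 = tab lying flat (its stop); turns against a friction of about 1 to 2 N at the tab and stays where it is left
- lever_fl: steel lever of the front left flip shim, its red tab outside and a cam nose under the slab near the corner; with the tab flat the nose stands upright 0.7 mm under the slab's underside and bears the corner when that is pressed; origin on the pin
- lever_fr: steel lever of the front right flip shim, its red tab outside and a cam nose under the slab near the corner; with the tab flat the nose stands upright 0.7 mm under the slab's underside and bears the corner when that is pressed; origin on the pin
- lever_bl: steel lever of the back left flip shim, its red tab outside and a cam nose under the slab near the corner; with the tab flat the nose stands upright 0.7 mm under the slab's underside and bears the corner when that is pressed; origin on the pin
- lever_br: steel lever of the back right flip shim, its red tab outside and a cam nose under the slab near the corner; with the tab flat the nose stands upright 0.7 mm under the slab's underside and bears the corner when that is pressed; origin on the pin
- level: brass bull's-eye level with a green glass, 42 mm across and 12 mm high, loose on the middle of the slab; origin at the centre of its underside
- pigment_tub: pigment tub with a black lid, 56 mm across, 52 mm high, left of the slab; origin at the centre of its underside
- coating_brush: flat coating brush with a black handle, 189 x 52 x 14 mm, lying right of the slab; origin at the centre of its underside
- gelatine: brown glass bottle with a black cap, 40 mm across, 88 mm high, right of and behind the slab; origin at the centre of its underside

How it is judged:
By the outcome, as a careful person would: the job done as asked, in the order asked, and still so for the second after the job is handed in, with the robot touching nothing.
It also fails if it takes over 58 s, if anything falls off the work surface, if the arm or the gripper's body presses on something with over 40 N, if the wrist force passes 120 N, or if a joint passes its speed limit or range.

## Working session

There is one attempt and no reset: what is moved stays moved. The work goes in short steps, Python scripts to look and compute and a tool call to move; the robot and the scene stay as the last step left them, time stands still between calls to the robot, and variables do not carry over. Pictures are saved under pics/ and viewed, and the job is handed in when it is done.

Besides the shell and the picture viewer there is one more tool, called as a command line: name --pt "numbers of a row" for each row, then --argument value for the rest. jog_arm: Moves the arm, as the interface text tells. Its arguments: {"type":"object","properties":{"xyz":{"type":"array","items":{"type":"array","items":{"type":"number"}}},"yaw":{"type":"array","items":{"type":"number"}},"gripper":{"type":"number"}},"required":["xyz","yaw"]}

```bash
mkdir -p pics; ls; cat > h.py <<'E'
from workcell import ctrl
import numpy as np, cv2
def ray(p,c):
    K,R,t=map(np.array,(p["K"],p["R"],p["t"]))
    u=np.array([c[0]*640,c[1]*400,1.0])
    d=R.T@np.linalg.solve(K,u); o=-R.T@t
    return o,d
def atz(p,c,z):
    o,d=ray(p,c); return o+d*(z-o[2])/d[2]
def proj(p,X):
    K,R,t=map(np.array,(p["K"],p["R"],p["t"]))
    v=K@(R@np.array(X)+t.ravel()); return v[:2]/v[2]
E
python3 - <<'E'
from h import *
Z=dict(slab_top=63,corner_fl=63,corner_fr=63,corner_bl=63,corner_br=63,shim_fl_tab=54,shim_fr_tab=54,shim_bl_tab=54,shim_br_tab=54,level=63,pigment_tub=0,coating_brush=0,gelatine=0)
for n in ("scene","side","wrist"):
    p=ctrl.get_image(n); cv2.imwrite(f"pics/{n}0.png",p["img"])
    for k,z in Z.items():
        r=ctrl.pinpoint(p,k)
        print(n,k,[(np.round(atz(p,q["centre"],z)[:2]).tolist(),round(q["confidence"],2)) for q in r[:3]])
print(ctrl.get_obs())
E
```

```text
pics
scene slab_top [([525.0, -106.0], 0.69)]
scene corner_fl [([477.0, -3.0], 0.67)]
scene corner_fr [([530.0, -218.0], 0.68), ([461.0, -179.0], 0.65), ([468.0, -8.0], 0.24)]
scene corner_bl [([595.0, -29.0], 0.77)]
scene corner_br [([579.0, -196.0], 0.86)]
scene shim_fl_tab [([466.0, 17.0], 0.49)]
scene shim_fr_tab []
scene shim_bl_tab [([468.0, -139.0], 0.54), ([604.0, -3.0], 0.39)]
scene shim_br_tab [([583.0, -229.0], 0.68)]
scene level [([515.0, -107.0], 0.69)]
scene pigment_tub [([552.0, 107.0], 0.62)]
scene coating_brush [([465.0, -326.0], 0.94)]
scene gelatine [([639.0, -351.0], 0.93)]
side slab_top [([528.0, -96.0], 0.69)]
side corner_fl [([479.0, 8.0], 0.86)]
side corner_fr [([455.0, -164.0], 0.71)]
side corner_bl [([581.0, -55.0], 0.69), ([430.0, -428.0], 0.23)]
side corner_br [([566.0, -210.0], 0.82), ([479.0, -18.0], 0.62), ([433.0, -428.0], 0.19)]
side shim_fl_tab [([462.0, 1.0], 0.49)]
side shim_fr_tab [([439.0, -210.0], 0.5)]
side shim_bl_tab [([599.0, 31.0], 0.37)]
side shim_br_tab []
side level [([585.0, -48.0], 0.55), ([516.0, -123.0], 0.49)]
side pigment_tub [([53
[... 680 characters left out ...]
0, -4.0], 0.2)]
{'t': 2.1, 'qpos': array([-1.89876853e-02,  4.23112490e-01,  1.62989546e+00, -6.38574256e-06,
        1.08863750e+00, -1.90271014e-02]), 'qvel': array([-8.48704499e-04, -6.67290932e-04,  2.40768462e-04,  4.72754929e-04,
        3.65898066e-05,  3.91581513e-04]), 'joint_torque': array([ 4.98164882e-04, -5.44561458e+01, -2.74040866e+01,  6.44179643e-02,
        1.69590680e-02, -8.83993209e-06]), 'ee_pos': array([6.24973775e+02, 3.21616114e-02, 2.22669045e+02]), 'orientation': array([-2.22137028e+00, -2.22146442e+00,  6.39146684e-05]), 'ft_force': array([-0.19296536, -0.41749932, -0.33624707]), 'moment': array([-0.00346165,  0.01061854, -0.01513114]), 'width': 87.95761457376271}
```

View images.

View pics/scene0.png

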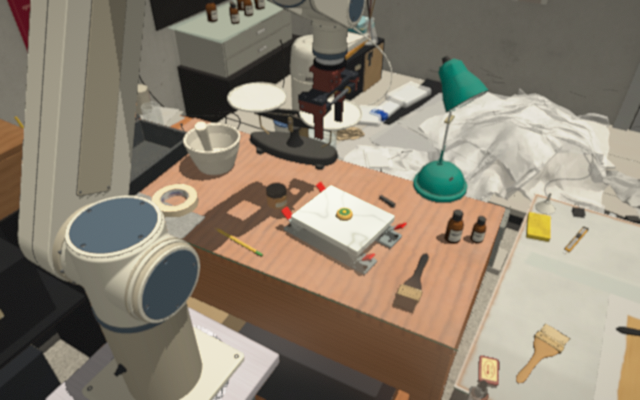

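View pics/side0.png

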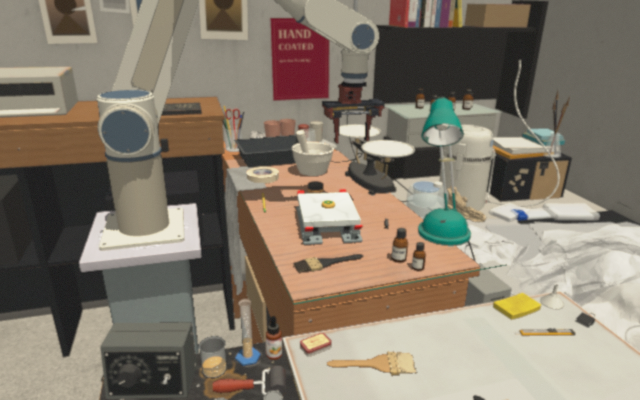

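View pics/wrist0.png

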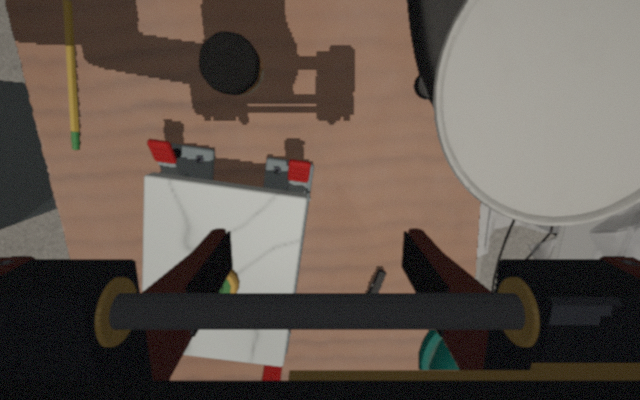

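```bash
python3 - <<'E'
from h import *
p=ctrl.get_image("wrist"); s=ctrl.get_image("scene"); d=ctrl.get_image("side")
for n,c in dict(fl=(145,176),bl=(308,193),br=(285,366)).items(): print(n,np.round(atz(p,(c[0]/640,c[1]/400),63),1))
for nm,q,(x0,x1,y0,y1) in (("s",s,(240,440,170,290)),("d",d,(270,400,170,260))):
    cv2.imwrite(f"pics/z{nm}.png",cv2.resize(q["img"][y0:y1,x0:x1],None,fx=4 if nm=="s" else 6,fy=4 if nm=="s" else 6,interpolation=cv2.INTER_CUBIC))
cv2.imwrite("pics/zw.png",cv2.resize(p["img"][130:400,120:330],None,fx=2.2,fy=2.2,interpolation=cv2.INTER_CUBIC))
import pickle; pickle.dump((p,s,d),open("p.pkl","wb"))
E
```

```text
fl [460.4   9.9  63. ]
bl [617.2  -7.   63. ]
br [ 590.  -206.4   63. ]
```

View pics/zs.png

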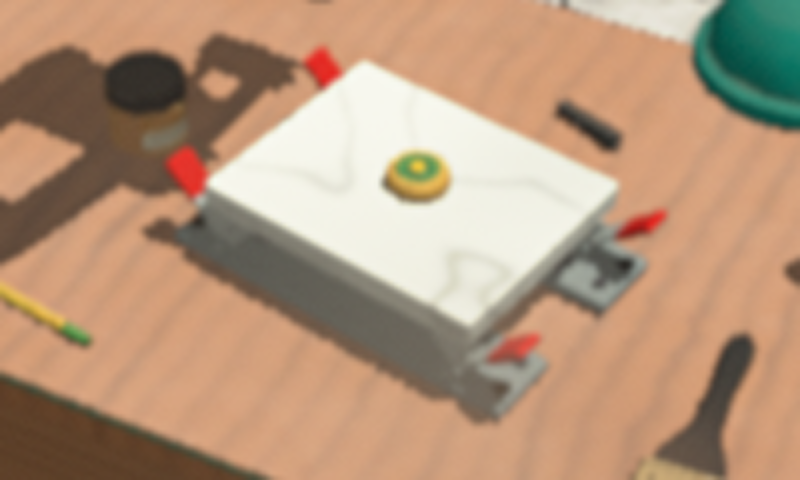

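View pics/zd.png

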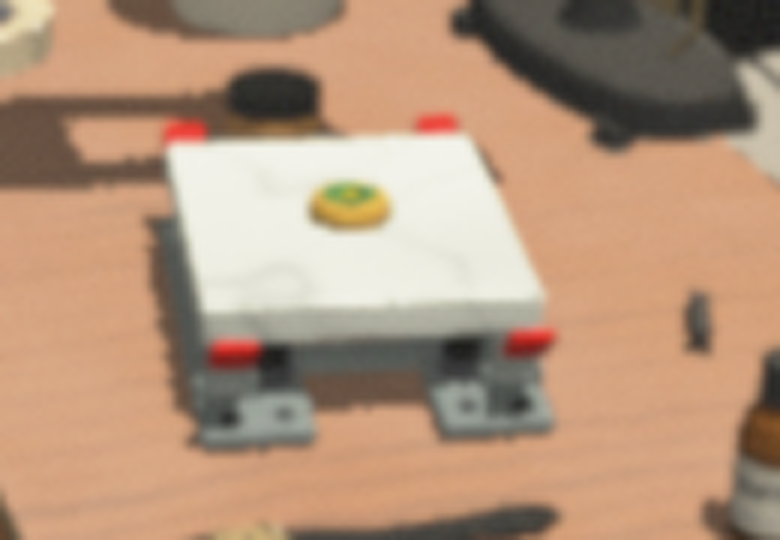

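View pics/zw.png

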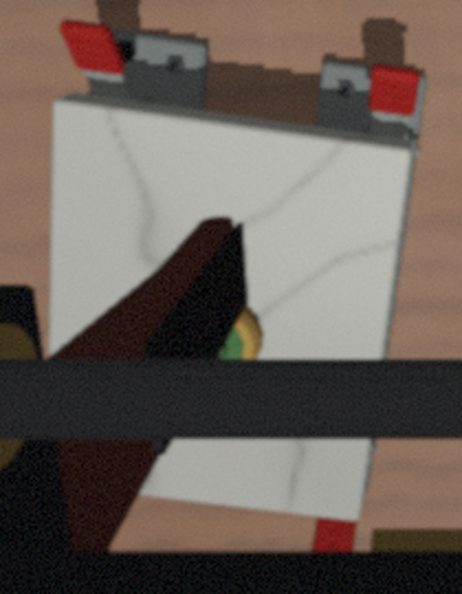

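```bash
python3 - <<'E'
from h import *
import pickle
from scipy.optimize import least_squares
p,s,d=pickle.load(open("p.pkl","rb"))
L=dict(fl=(-80,100),bl=(80,100),fr=(-80,-100),br=(80,-100))
O=[(p,dict(fl=(145,176),bl=(308,193),br=(283.5,366.5))),
(s,dict(bl=(331.2,185.5),fl=(291.7,217),fr=(357.5,252),br=(394.2,216.7))),
(d,dict(fl=(297.8,193.8),bl=(349.2,192.8),br=(360.5,220),fr=(304.2,221.3)))]
def W(v,l,z=63):
    c,sn=np.cos(v[2]),np.sin(v[2]); return np.array([v[0]+c*l[0]-sn*l[1],v[1]+sn*l[0]+c*l[1],z])
def res(v,O=O): return np.concatenate([(proj(q,W(v,L[k]))-c)*np.linalg.norm(np.array(q["R"])@W(v,L[k])+np.array(q["t"]).ravel())/q["K"][0][0] for q,m in O for k,c in m.items()])
for o in (O,O[:1],O[1:2],O[2:]):
    r=least_squares(lambda v:res(v,o),[525,-100,-.1]); print(r.x[:2].round(1),np.degrees(r.x[2]).round(2),np.abs(r.fun).max().round(1))
v=least_squares(res,[525,-100,-.1],loss='soft_l1').x; print(v, np.degrees(v[2]))
for k,l in L.items():
    l=np.array(l); sx,sy=np.sign(l)
    print(k,W(v,l-[20*sx,15*sy])[:2].round(1))
c,sn=np.cos(v[2]),np.sin(v[2])
for n,px,q in (("fl",(160,151),p),("bl",(300,171),p),("fl",(286.5,213),s),("bl",(320.5,187),s),("br",(400.5,226),s),("fr",(369,257),s),("fr",(309.5,228.5),d),("br",(358.5,227),d),("level",(344,211.5),s),("level",(328,203.5),d)):
    X=atz(q,(px[0]/640,px[1]/400),54 if n!="level" else 75)[:2]; e=X-v[:2]; print(n,X.round(),"local",(c*e[0]+sn*e[1]).round(1),(-sn*e[0]+c*e[1]).round(1))
E
```

```text
[ 522.4 -102.4] -8.29 7.8
[524.4 -97.8] -7.85 2.6
[ 518.2 -106.4] -8.33 3.1
[ 520.9 -108.1] -9.01 2.0
[ 5.22586225e+02 -1.04068294e+02 -1.49715723e-01] -8.578079030057243
fl [475.9 -11.1]
bl [594.6 -29. ]
fr [ 450.6 -179.2]
br [ 569.2 -197.1]
fl [473.  33.] local -69.0 128.1
bl [609.  13.] local 68.2 128.8
fl [468.  26.] local -73.7 120.7
bl [603.   7.] local 62.7 122.0
br [ 567. -238.] local 63.5 -126.2
fr [ 433. -219.] local -71.2 -126.8
fr [ 436. -222.] local -67.7 -129.0
br [ 568. -245.] local 66.1 -132.4
level [ 523. -106.] local 0.7 -1.6
level [ 519. -117.] local -1.9 -12.9
```

```bash
python3 - <<'E'
from h import *
import pickle
p,s,d=pickle.load(open("p.pkl","rb"))
def tri(a,ca,b,cb):
    o1,d1=ray(a,(ca[0]/640,ca[1]/400));o2,d2=ray(b,(cb[0]/640,cb[1]/400))
    A=np.stack([d1,-d2],1);x=np.linalg.lstsq(A,o2-o1,rcond=None)[0]
    P,Q=o1+x[0]*d1,o2+x[1]*d2;return ((P+Q)/2).round(),np.linalg.norm(P-Q).round()
print("panR",tri(s,(330,112),d,(388,149)),tri(s,(330,112),p,(585,95)))
print("panL",tri(s,(256,97),d,(360,131)))
print("lampbase",tri(s,(440,170),d,(446,218)))
print("shade",tri(s,(462,82),d,(441,125)),tri(s,(445,115),d,(445,145)))
for c in((252,136),(336,160),(320,163),(440,200)):print(c,atz(s,(c[0]/640,c[1]/400),0).round())
print("mortar",tri(s,(212,135),d,(312,148)))
E
```

```text
panR (array([788.,  85., 165.]), np.float64(5.0)) (array([784.,  80., 172.]), np.float64(5.0))
panL (array([773., 330., 160.]), np.float64(6.0))
lampbase (array([ 840., -239.,   50.]), np.float64(5.0))
shade (array([ 775., -268.,  340.]), np.float64(19.0)) (array([ 801., -238.,  257.]), np.float64(25.0))
(252, 136) [787. 372.   0.]
(336, 160) [805.  70.   0.]
(320, 163) [766. 104.   0.]
(440, 200) [ 780. -270.    0.]
mortar (array([598., 365., 100.]), np.float64(9.0))
```

```bash
python3 - <<'E'
from h import *
import pickle
p,s,d=pickle.load(open("p.pkl","rb"))
o,dd=ray(p,(.5,.5));print(o,atz(p,(.5,.5),63),atz(p,(.5,0),63),atz(p,(0.5,1),63)); print(np.array(s["R"]).round(2))
E
```

```text
[625.77892845  68.99480721 383.81519066] [628.89900267 -14.04532857  63.        ] [628.5607711  161.69919955  63.        ] [ 629.35874561 -252.92695186   63.        ]
[[ 0.5  -0.87  0.01]
 [-0.55 -0.32 -0.77]
 [ 0.67  0.38 -0.64]]
```

jog_arm --pt "-25 -30 10" --pt "-25 -30 10" --pt "-25 -30 10" --pt "-20 -30 10" --pt "0 -30 0" --pt "0 -30 0" --pt "0 0 0" --yaw '[-7, -7, -7, -7, -7, -7, -7]' --gripper 1

```text
t: 2.83
ee_pos: [525.4, -184.2, 264.2]
orientation: [2.952, 1.071, 0.003]
ft_force: [-0.2, -0.1, -0.6]
width: 44.9
```

jog_arm --pt "0 20 0" --pt "0 20 0" --pt "0 20 0" --pt "0 10 0" --pt "0 0 0" --pt "0 0 0" --pt "0 0 0" --pt "0 0 0" --yaw '[-7, -7, -7, -7, -7, -7, -6, 0]'

```text
t: 3.5
ee_pos: [524.7, -115.1, 265.4]
orientation: [3.128, -0.257, 0.004]
ft_force: [0.7, -0.6, 0.3]
width: 0.2
```

```bash
python3 - <<'E'
from h import *
import pickle
print({k:np.round(v,3) for k,v in ctrl.get_obs().items()})
p=ctrl.get_image("wrist"); cv2.imwrite("pics/w1.png",p["img"]); pickle.dump(p,open("w1.pkl","wb"))
for k in ("fl","fr","bl","br"):
  for n,z in (("corner_",63),):
    print(n+k,[(np.round(np.array(q["centre"])*[640,400]).tolist(),np.round(atz(p,q["centre"],z)[:2]).tolist(),round(q["confidence"],2)) for q in ctrl.pinpoint(p,n+k)[:2]])
E
```

```text
{'t': np.float64(3.5), 'qpos': array([-0.236,  0.243,  1.786, -0.003,  1.11 ,  1.5  ]), 'qvel': array([ 0.005, -0.004,  0.002,  0.002,  0.001, -0.108]), 'joint_torque': array([ 5.8000e-02, -4.3829e+01, -2.7966e+01,  1.0000e-02, -7.8000e-02,
        1.4250e+00]), 'ee_pos': array([ 524.674, -115.107,  265.429]), 'orientation': array([ 3.128, -0.257,  0.004]), 'ft_force': array([ 0.674, -0.625,  0.276]), 'moment': array([ 0.061,  0.053, -0.011]), 'width': np.float64(0.225)}
corner_fl [([233.0, 234.0], [476.0, -9.0], 0.91), ([189.0, 122.0], [605.0, 8.0], 0.4)]
corner_fr [([381.0, 231.0], [452.0, -176.0], 0.65)]
corner_bl [([223.0, 127.0], [594.0, -25.0], 0.59)]
corner_br [([386.0, 122.0], [571.0, -196.0], 0.9)]
```

View pics/w1.png

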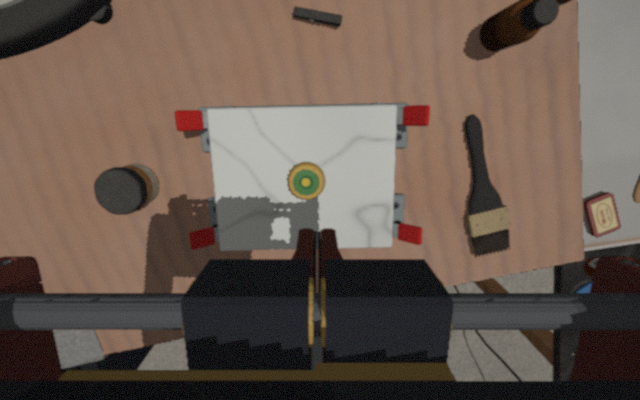

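```bash
python3 - <<'E'
from h import *
import pickle
from scipy.optimize import least_squares
p=pickle.load(open("w1.pkl","rb"))
L=dict(fl=(-80,100),bl=(80,100),fr=(-80,-100),br=(80,-100))
m=dict(bl=(208,106),br=(397,104),fr=(392,247),fl=(219,249))
def W(v,l,z=63):
    c,sn=np.cos(v[2]),np.sin(v[2]); return np.array([v[0]+c*l[0]-sn*l[1],v[1]+sn*l[0]+c*l[1],z])
r=least_squares(lambda v:np.concatenate([proj(p,W(v,L[k]))-c for k,c in m.items()]),[525,-100,-.1]); v=r.x
print(v,np.degrees(v[2]),r.fun.round(1))
for k,l in L.items():
    l=np.array(l); s=np.sign(l)
    print(k,"corner",W(v,l-s*[20,15])[:2].round(1),"tab raised",W(v,[68*s[0],120*s[1]]).round(1)[:2],"flat",W(v,[68*s[0],136*s[1]]).round(1)[:2])
c,sn=np.cos(v[2]),np.sin(v[2])
for n,px,z in (("bl",(188,120),54),("br",(416,115),54),("fr",(409,233),54),("fl",(203,238),54),("level",(306,181),75)):
    X=atz(p,(px[0]/640,px[1]/400),z)[:2]; e=X-v[:2]; print(n,X.round(),"local",(c*e[0]+sn*e[1]).round(1),(-sn*e[0]+c*e[1]).round(1))
E
```

```text
[ 5.23782871e+02 -1.00072325e+02 -1.53279583e-01] -8.78227321625777 [-2.  -0.3  2.  -0.5  0.2  0.7 -0.2  0.6]
fl corner [477.5  -6.9] tab raised [474.9  28.9] flat [477.3  44.7]
bl corner [596.1 -25.2] tab raised [609.3   8.1] flat [611.8  24. ]
fr corner [ 451.5 -174.9] tab raised [ 438.3 -208.3] flat [ 435.8 -224.1]
br corner [ 570.1 -193.2] tab raised [ 572.7 -229. ] flat [ 570.2 -244.9]
bl [608.  12.] local 65.7 123.5
br [ 573. -230.] local 68.2 -120.9
fr [ 440. -210.] local -65.6 -121.0
fl [474.  29.] local -69.0 120.1
level [ 525. -103.] local 1.8 -2.5
```

jog_arm --pt "9 -15 -20" --pt "9 -15 -30" --pt "9 -16 -33" --pt "9 -16 -33" --pt "9 -16 -33" --pt "0 0 -25" --pt "0 0 -8" --pt "0 0 0" --yaw '[0, 0, 0, 0, 0, 0, 0, 0]'

```text
t: 4.42
ee_pos: [573.8, -198.2, 79.1]
orientation: [3.128, -0.227, 0.02]
ft_force: [-0.3, 1.0, 0.9]
width: 0.3
```

jog_arm --pt "-3.5 4.5 -6" --pt "0 0 -4" --pt "0 0 -2" --pt "0 0 0" --yaw '[0, 0, 0, 0]'

```text
t: 4.75
ee_pos: [571.4, -192.8, 69.9]
orientation: [3.128, -0.223, 0.026]
ft_force: [0.3, -0.0, -0.1]
width: 0.4
```

jog_arm --pt "0 0 -3" --pt "0 0 -2" --pt "0 0 -1" --pt "0 0 -1" --yaw '[0, 0, 0, 0]'

```text
t: 5.08
ee_pos: [573.7, -192.8, 66.1]
orientation: [3.126, -0.22, 0.036]
ft_force: [0.6, 0.4, 0.4]
width: 0.3
```

jog_arm --pt "-2 0 -3" --pt "-1 0 -2" --pt "0 0 -2" --yaw '[0, 0, 0]'

```text
t: 5.33
ee_pos: [572.5, -193.3, 60.2]
orientation: [3.125, -0.22, 0.043]
ft_force: [-0.7, -0.9, 4.7]
width: -0.1
```

jog_arm --pt "0 0 -2" --yaw '[0]'

```text
t: 5.42
ee_pos: [572.9, -193.5, 59.4]
orientation: [3.125, -0.22, 0.044]
ft_force: [-7.3, 3.5, 28.9]
width: 0.7
```

jog_arm --pt "0 0 -2" --yaw '[0]'

```text
t: 5.5
ee_pos: [573.1, -193.6, 59.3]
orientation: [3.125, -0.22, 0.044]
ft_force: [-8.3, 3.6, 31.5]
width: 0.2
```

jog_arm --pt "0 0 -3" --yaw '[0]'

```text
t: 5.58
ee_pos: [573.2, -193.7, 59.0]
orientation: [3.125, -0.22, 0.044]
ft_force: [-10.1, 3.9, 39.2]
width: 0.5
```

jog_arm --pt "0 0 8" --pt "-10 0 12" --yaw '[0, 0]'

```text
t: 5.75
ee_pos: [563.3, -193.5, 79.2]
orientation: [3.125, -0.22, 0.042]
ft_force: [0.2, -0.7, 0.7]
width: 0.5
```

jog_arm --pt "-30 5 0" --pt "-38 5 0" --pt "-35 4 0" --pt "-6 3 -4" --pt "0 0 0" --yaw '[0, 0, 0, 0, 0]'

```text
t: 6.17
ee_pos: [449.5, -175.7, 76.6]
orientation: [3.125, -0.22, 0.045]
ft_force: [0.6, -1.0, 0.2]
width: 0.6
```

Now at front right (451.5,-174.9).

jog_arm --pt "1 0 -5" --pt "0 0 -3" --pt "0 0 -2" --pt "0 0 -1" --yaw '[0, 0, 0, 0]'

```text
t: 6.5
ee_pos: [454.1, -176.9, 64.6]
orientation: [3.124, -0.219, 0.049]
ft_force: [-0.3, -0.2, 1.2]
width: 0.1
```

jog_arm --pt "0 0 -1.5" --yaw '[0]'

```text
t: 6.58
ee_pos: [454.9, -177.1, 63.0]
orientation: [3.124, -0.219, 0.049]
ft_force: [-10.5, 2.0, 40.2]
width: 0.4
```

jog_arm --pt "0 0 -1.5" --yaw '[0]'

```text
t: 6.67
ee_pos: [455.0, -177.1, 62.8]
orientation: [3.124, -0.218, 0.046]
ft_force: [-17.8, 4.3, 58.0]
width: 0.4
```

jog_arm --pt "-1 0 6" --pt "0 10 12" --pt "4 35 0" --pt "6 38 0" --pt "6 38 0" --pt "6 38 0" --pt "2 8 0" --pt "0 0 0" --yaw '[0, 0, 0, 0, 0, 0, 0, 0]'

```text
t: 7.33
ee_pos: [486.2, -5.6, 82.9]
orientation: [3.122, -0.223, 0.06]
ft_force: [0.6, 0.1, -0.0]
width: 0.5
```

```bash
python3 - <<'E'
from h import *
p=ctrl.get_image("wrist"); cv2.imwrite("pics/w2.png",p["img"])
print(ctrl.get_obs()["ft_force"])
E
```

```text
[ 0.93998075 -0.40510013 -0.96205384]
```

View pics/w2.png

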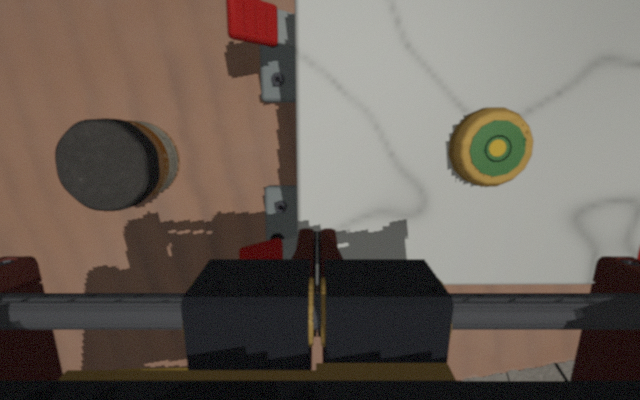

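jog_arm --pt "-8 0 -7" --pt "-1 0 -6" --pt "-1 0 -3" --pt "-1 0 -1" --yaw '[0, 0, 0, 0]'

```text
t: 7.72
ee_pos: [473.7, -10.0, 63.9]
orientation: [3.121, -0.229, 0.059]
ft_force: [0.5, -0.1, -0.3]
width: 0.1
```

jog_arm --pt "-1 0 -0.5" --yaw '[0]'

```text
t: 7.8
ee_pos: [473.1, -10.7, 63.3]
orientation: [3.122, -0.233, 0.061]
ft_force: [2.1, 8.4, 14.7]
width: 0.4
```

jog_arm --pt "-1 0 -0.5" --yaw '[0]'

```text
t: 7.88
ee_pos: [473.1, -10.9, 63.3]
orientation: [3.122, -0.237, 0.064]
ft_force: [0.1, 8.3, 13.2]
width: 0.7
```

jog_arm --pt "0 0 6" --pt "10 -2 12" --pt "38 -5 0" --pt "38 -5 0" --pt "34 -3 0" --pt "4 0 -4" --pt "0 0 0" --yaw '[0, 0, 0, 0, 0, 0, 0]'

```text
t: 8.47
ee_pos: [598.4, -31.3, 79.3]
orientation: [3.121, -0.247, 0.058]
ft_force: [-1.0, -0.3, 0.2]
width: 0.5
```

jog_arm --pt "-2 5 -6" --pt "-0.5 1 -4" --pt "-1 0.5 -3" --pt "-0.5 0.5 -1" --yaw '[0, 0, 0, 0]'

```text
t: 8.8
ee_pos: [589.7, -24.6, 63.4]
orientation: [3.121, -0.25, 0.052]
ft_force: [1.9, -1.8, 5.8]
width: 0.6
```

jog_arm --pt "0 0.5 -0.5" --yaw '[0]'

```text
t: 8.88
ee_pos: [589.7, -24.5, 63.3]
orientation: [3.12, -0.248, 0.054]
ft_force: [2.5, -6.4, 10.5]
width: 0.3
```

jog_arm --pt "0 0.5 -0.5" --yaw '[0]'

```text
t: 8.97
ee_pos: [589.8, -24.4, 63.5]
orientation: [3.119, -0.247, 0.056]
ft_force: [0.7, -1.9, 5.0]
width: 0.2
```

jog_arm --pt "0 0 8" --pt "0 -5 20" --pt "-3 -35 0" --pt "-3 -40 0" --pt "-3 -40 0" --pt "-3 -40 0" --pt "-3 -38 0" --pt "-2 -18 0" --pt "0 0 0" --yaw '[0, 0, 0, 0, 0, 0, 0, 0, 0]'

```text
t: 9.72
ee_pos: [566.8, -244.9, 97.4]
orientation: [3.12, -0.234, 0.054]
ft_force: [0.7, 0.2, 0.4]
width: 0.4
```

```bash
python3 - <<'E'
from h import *
p=ctrl.get_image("wrist"); cv2.imwrite("pics/w3.png",p["img"])
o=ctrl.get_obs();print(o["ee_pos"],o["ft_force"])
for l in ((570.5,-243,22),(572.7,-229,54)): print(proj(p,l))
E
```

```text
[ 566.8876285  -243.55464256   97.35614439] [ 0.13330472 -0.61560923  0.28256279]
[314.22039583 208.54868677]
[291.95628495 220.70159764]
```

View pics/w3.png

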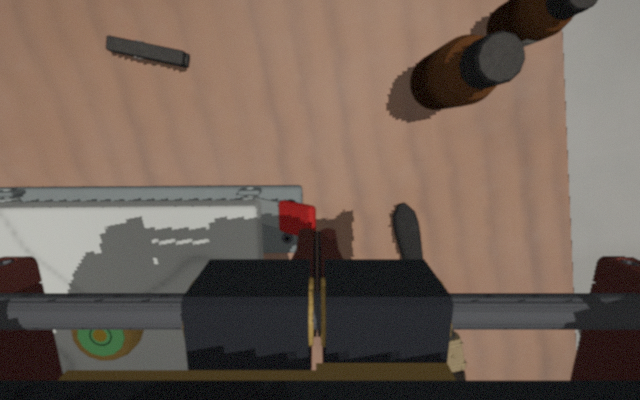

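jog_arm --pt "4 0 -20" --pt "0 0 -12" --pt "-0.5 0 -6" --pt "-0.5 0 -5" --pt "-0.5 0 -5" --pt "-0.5 0 -5" --yaw '[0, 0, 0, 0, 0, 0]'

```text
t: 10.27
ee_pos: [571.4, -244.6, 48.5]
orientation: [3.111, -0.221, 0.065]
ft_force: [-0.1, -0.5, 0.8]
width: 0.4
```

jog_arm --pt "-0.5 0 -5" --pt "0 0 -4" --pt "0 0 -4" --yaw '[0, 0, 0]'

```text
t: 10.52
ee_pos: [571.0, -242.3, 35.2]
orientation: [3.112, -0.218, 0.065]
ft_force: [-0.2, 0.5, 1.5]
width: 1.0
```

jog_arm --pt "0 0 -4" --pt "0 0 -3" --pt "0 0 -2" --yaw '[0, 0, 0]'

```text
t: 10.77
ee_pos: [570.6, -240.3, 24.3]
orientation: [3.114, -0.215, 0.062]
ft_force: [-0.4, -1.2, 0.4]
width: 0.4
```

jog_arm --pt "0 0 -1" --yaw '[0]'

```text
t: 10.85
ee_pos: [570.4, -240.0, 22.8]
orientation: [3.114, -0.215, 0.062]
ft_force: [-0.3, -0.8, 1.1]
width: 0.3
```

jog_arm --pt "0 0 -1" --yaw '[0]'

```text
t: 10.93
ee_pos: [570.5, -239.9, 21.7]
orientation: [3.114, -0.215, 0.061]
ft_force: [-2.6, -0.7, 13.3]
width: 0.5
```

jog_arm --pt "0 -1 -1" --yaw '[0]'

```text
t: 11.02
ee_pos: [570.6, -240.2, 21.5]
orientation: [3.115, -0.215, 0.061]
ft_force: [-3.7, 10.4, 20.4]
width: 0.5
```

jog_arm --pt "0 0 15" --pt "0 0 30" --pt "0 0 20" --pt "0 30 0" --pt "0 20 0" --pt "0 0 0" --yaw '[0, 0, 0, 0, 0, 0]'

```text
t: 11.52
ee_pos: [569.5, -188.7, 88.8]
orientation: [3.117, -0.221, 0.058]
ft_force: [-0.2, 0.3, 0.1]
width: 0.9
```

```bash
python3 - <<'E'
from h import *
p=ctrl.get_image("wrist"); cv2.imwrite("pics/w4.png",p["img"])
o=ctrl.get_obs();print(o["ee_pos"],o["ft_force"])
p=ctrl.get_image("side");cv2.imwrite("pics/d4.png",cv2.resize(p["img"][160:270,270:400],None,fx=5,fy=5,interpolation=cv2.INTER_CUBIC))
E
```

```text
[ 569.50376773 -189.74172415   88.62271417] [ 0.54864854 -0.46467776 -0.24361488]
```

View pics/w4.png

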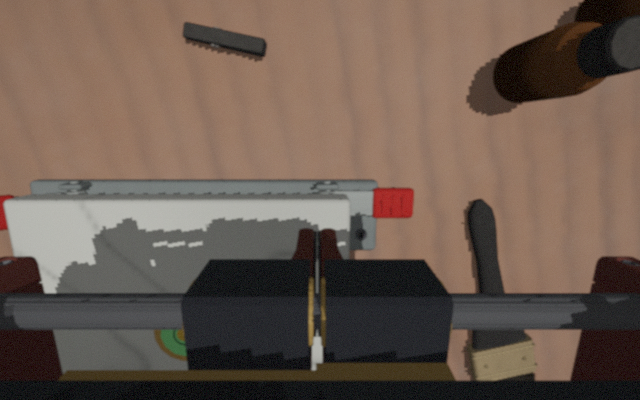

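View pics/d4.png

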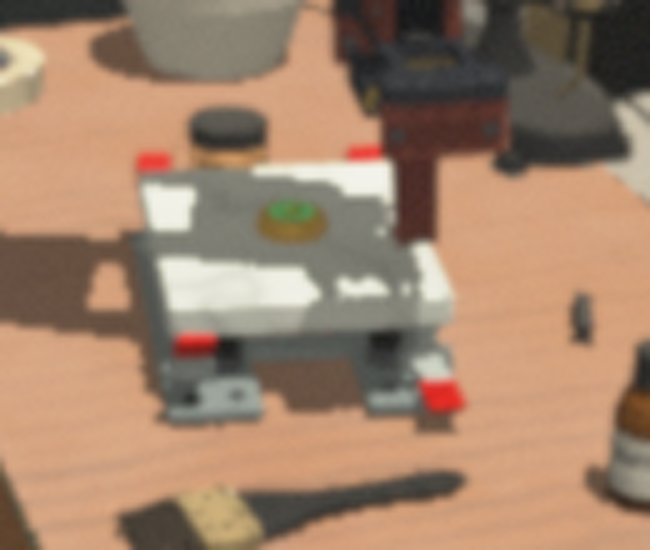

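jog_arm --pt "1 -4 -10" --pt "0 0 -8" --pt "0 0 -4" --pt "0 0 -1" --yaw '[0, 0, 0, 0]'

```text
t: 11.95
ee_pos: [570.8, -197.6, 62.4]
orientation: [3.116, -0.225, 0.058]
ft_force: [-0.7, 6.3, 18.7]
width: 0.2
```

jog_arm --pt "0 0 -0.8" --yaw '[0]'

```text
t: 12.03
ee_pos: [570.9, -197.6, 62.0]
orientation: [3.117, -0.227, 0.057]
ft_force: [-5.9, 9.1, 32.2]
width: 0.4
```

jog_arm --pt "0 0 -0.8" --yaw '[0]'

```text
t: 12.12
ee_pos: [570.9, -197.6, 62.1]
orientation: [3.118, -0.229, 0.056]
ft_force: [-5.9, 6.5, 20.7]
width: 0.5
```

jog_arm --pt "0 0 -0.5" --pt "0 0 -0.5" --yaw '[0, 0]'

```text
t: 12.28
ee_pos: [570.8, -197.5, 62.6]
orientation: [3.12, -0.232, 0.055]
ft_force: [-2.0, 3.1, 8.1]
width: 0.7
```

jog_arm --pt "0 0 8" --pt "0 10 30" --pt "-8 15 38" --pt "-10 15 38" --pt "-10 15 38" --pt "-10 15 30" --pt "-5 10 10" --pt "0 0 0" --yaw '[0, 0, 0, 0, 0, 0, 0, 0]'

```text
t: 12.95
ee_pos: [522.5, -117.8, 258.7]
orientation: [3.121, -0.242, 0.043]
ft_force: [0.1, 0.3, -0.5]
width: 0.4
```

```bash
python3 - <<'E'
from h import *
import pickle
o=ctrl.get_obs();print(o["t"],o["ee_pos"],o["ft_force"])
p=ctrl.get_image("wrist"); cv2.imwrite("pics/w5.png",p["img"]);pickle.dump(p,open("w5.pkl","wb"))
E
```

```text
12.95 [ 522.49146135 -117.81517347  258.67790435] [ 0.14326529  0.3435834  -0.5421999 ]
```

View pics/w5.png

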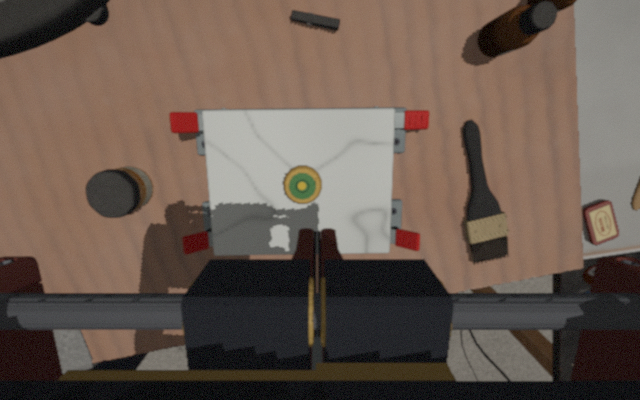

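```bash
python3 - <<'E'
from h import *
import pickle
from scipy.optimize import least_squares
p=pickle.load(open("w5.pkl","rb"))
L=dict(fl=(-80,100),bl=(80,100),fr=(-80,-100),br=(80,-100))
m=dict(bl=(203,110),br=(394,108),fr=(389,253),fl=(213.5,255))
def W(v,l,z=63):
    c,sn=np.cos(v[2]),np.sin(v[2]); return np.array([v[0]+c*l[0]-sn*l[1],v[1]+sn*l[0]+c*l[1],z])
r=least_squares(lambda v:np.concatenate([proj(p,W(v,L[k]))-c for k,c in m.items()]),[525,-100,-.1]);v=r.x
print(v,np.degrees(v[2]),r.fun.round(1),"level",atz(p,(302.5/640,185/400),75))
d=ctrl.get_image("side");s=ctrl.get_image("scene")
a=cv2.resize(d["img"][160:270,270:400],(650,550)[:2],interpolation=cv2.INTER_CUBIC);cv2.imwrite("pics/d5.png",a)
cv2.imwrite("pics/s5.png",cv2.resize(s["img"][170:290,240:440],None,fx=4,fy=4,interpolation=cv2.INTER_CUBIC))
E
```

```text
[ 5.22971702e+02 -9.99480309e+01 -1.46651601e-01] -8.402517821729496 [-2.2 -0.7  2.  -0.4  0.8  0.9 -0.6  0.9] level [ 524.96847139 -103.32331252   75.        ]
```

View pics/d5.png

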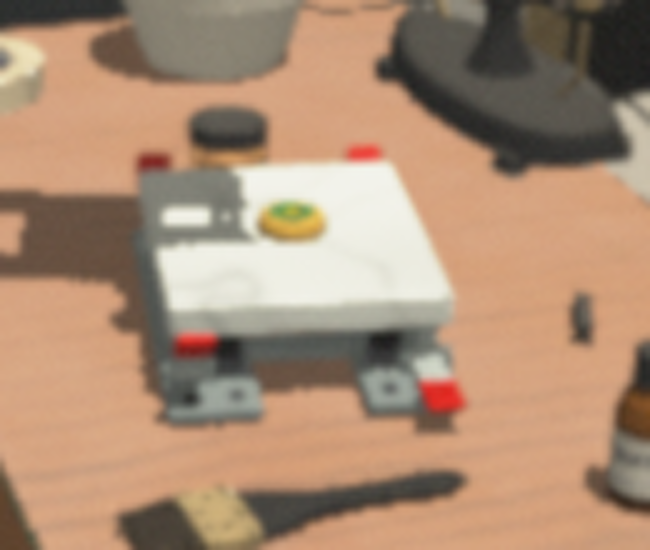

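View pics/s5.png

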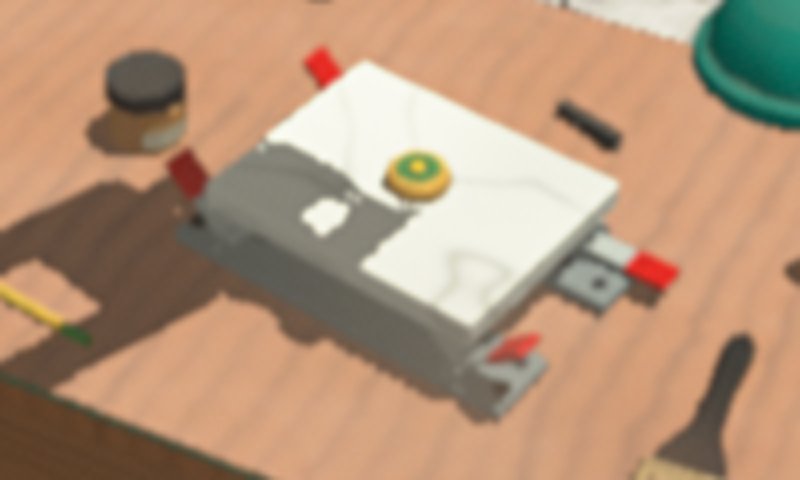

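```bash
python3 -c "
from h import *
print(ctrl.close_job())"
```

```text
the job is handed in; nothing more can be done
None
```

The soft pad is under the back right corner. Its shim is now pushed flat and bears the corner, and I've handed the job in.

- **Finding the soft corner:** I pressed back right, front right, front left, then back left. Back right sank to about 59.3 mm above the bench, roughly 3.7 mm below the 63 mm top, and stopped there. The other three held at 63.0–63.5 mm.
- **Setting the shim:** I pushed the back right red tab down to its stop, at 21.5 mm under about 20 N.
- **Checking it:** Pressed again with about 20–32 N, the back right corner held at 62.0–62.4 mm, so it gave only about 1 mm and the shim bears it.

**Last checks:** The final pictures show the back right tab flat and the other three raised. The slab measured within about 1 mm and 0.4° of its first position, which is within measuring error. The level, tub, brush and bottle are where they were. The run took about 13 s.

**What was off:**
- **Harder presses than intended:** The first presses reached about 39 N at back right and 58 N at front right, at the fingertips. No lasting shift of the slab showed afterwards.
- **Back left press point:** I landed about 6 mm inside the marked point and pressed with about 10 N. It did not give.
- **Camera disagreement:** The first slab positions from the three cameras differed by up to 10 mm. I used a closer wrist picture, and the contacts fitted it.

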